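# Load the amber vials and pin the cover on the sample tray

## Robot

A 7-joint arm with a two-finger parallel gripper is mounted at the origin on the work surface. World frame = base frame: x ahead of the robot, y to its left, z up, the work surface at z = 0. Lengths are in m, angles in rad, forces in N, time in s.
With the tool pointing down it reaches from about 0.4 to 0.85 m from the base axis. Payload 10.4 kg.
Tool frame: the origin (TCP) lies midway between the tips of the shut fingers; the grasp point (between the pads) lies manip.grip_depth behind it (manip.grip_depth is the distance from the TCP to the grasp point, in m); z points along the fingers, x is the direction in which the jaws open and shut, and the axes are right-handed (so a half turn about z gives the same grasp; the last joint's range is limited). The gripper opens to 85 mm and grips with 20 to 120 N. Pads are 22 mm wide; open, the fingers measure 114 mm over their backs; the gripper's body (76 mm by 85 mm) begins 54 mm behind the grasp point. The pads swing forward as they close: fully open they stand 13 mm farther back than shut.
Start: joints at [-1.224, 0.332, -0.065, 1.46, 0.022, 1.35, -0.088], TCP at [0.226, 0.583, 0.231] pointing down, gripper open.
Joint ranges: [-2.6, 2.6], [-0.5, 2.12], [-1.47, 1.34], [0.16, 2.42], [-1.27, 4.41], [0.06, 2.06], [-2.6, 2.6]. Speed limits (rad/s): [2.22, 2.22, 2.79, 2.79, 3.14, 3.14, 3.14].

## Interface

Orientations are given as a unit quaternion [x, y, z, w].
In Python, from workcell import manip gives the robot as it stands. The module is installed in compiled form; this text tells all that it offers.
- The arm moves only by the tool send_rows, never from a script. Its argument "steps" is a list of rows, each a list of 2 entries, a list of its own where there are three numbers: the shift along the tool's x, y, z in m, then the turn about the tool's z in rad. In form: [[[x, y, z], spin], ...]. A call has exactly 8 rows; each row is the pose to reach, as a shift and turn from the pose commanded when the call began, along the tool's axes at that moment; what a row does not reach only later rows make up. A row lasts 1/8 s, in which the tool goes at most 62.5 mm and 10.7 degrees, less where a joint would pass 70% of its speed; a pose out of reach is approached as far as the arm can. A call with a gripper value outside its range is refused whole. "hand" is the opening, from 0 (shut) to 1 (fully open), set as the call begins (left out, the last holds). The fingers move at their own pace and stop on an object; "force" is the grip in N (left out, the last holds). Time passes only in rows, so rows that repeat a pose let the fingers close, or fill a call up. It gives the time, the measured TCP pose, the force and the opening at its end, in the units of the state.
- manip.get_obs(): the state, without advancing time (a new reading comes with each control period).
- manip.camera(name): name is "side" or "top"; returns (picture, depth): 480x640x3 uint8, red, green, blue; 480x640 float32, m along the optical axis (not along the pixel's ray), 0 where there is no reading.
- manip.camera_info(name): a dict with "intrinsics" (3x3 intrinsics, pixels), "pose" (4x4, takes a point from camera to world coordinates). Camera axes: x right, y up, looking along -z (the intrinsics and any distortion apply to the point x, -y, -z); pixel columns grow to the right and rows downward; lengths in m; the calibration is good to about 2 mm. A picture is of the moment at which its call begins. camera_info takes no time and is no camera call.
- manip.hand_in(): hands the job in, once; it reports no verdict.
The state is a dict: "clock": time; "joint_pos": joint angles; "joint_velocities": joint speeds; "tau": joint torques, N m; "position": TCP position; "ee_rot": TCP orientation; "ft_force": force on the tool from outside, world axes, zero at the start; "torque": the same for the moment, N m; "grip_width": opening from 0.0 (shut) to 1.0 (fully open).
Only numpy, scipy, OpenCV 4.12 (cv2) and the standard library are available. Lean on these libraries where they do the work, as an engineer would, in place of code of your own. Each camera call takes 0.05 s, during which the arm holds its last target.

## Task

Stand the three amber vials in the white sample tray, each upright in the well that has the colour of its cap, and leave the two white vials standing where they are. Then lower the cover plate over the tray so that both dowel pins come up through its holes and it rests fully down on both posts; keep the amber vials upright throughout.

Things in the scene. Friction and masses are not known exactly. Their poses are not given: they have to be found in the camera images.
- tray: White sample tray fixed to the bench, 100 (x) by 290 mm (y), floor 8 mm thick, rim to 12 mm. Origin: centre of its underside, z up. At y = +125 and -125 mm stand grey posts 22 mm across with flat shoulders 76 mm above the bench; on each a steel dowel pin 10 mm across, tapered tip at 92 mm. Between them, at y = -65, 0, +65 mm, sit the coloured wells. Seated, the point cover_grip is 108 mm above this origin.
- well_blue: Blue round shallow well fixed in the tray, 50 mm outside, 44 mm inside. Origin at the centre of its underside, on the tray floor (8 mm above the bench); its own floor is 3 mm and its rim 6 mm above that origin. A vial standing in it has its centre 33 mm above the origin.
- well_green: Green round shallow well fixed in the tray, 50 mm outside, 44 mm inside. Origin at the centre of its underside, on the tray floor (8 mm above the bench); its own floor is 3 mm and its rim 6 mm above that origin. A vial standing in it has its centre 33 mm above the origin.
- well_yellow: Yellow round shallow well fixed in the tray, 50 mm outside, 44 mm inside. Origin at the centre of its underside, on the tray floor (8 mm above the bench); its own floor is 3 mm and its rim 6 mm above that origin. A vial standing in it has its centre 33 mm above the origin.
- amber_blue_mid (a point): Centre (half-way up) of a screw-cap vial, amber-brown body, blue cap: 60 mm tall, body 28 mm across and 43 mm tall, cap 19 mm across and 14 mm tall (from above a blue disc ringed by amber-brown). Stands on the bench, this point 30 mm above its foot; z up. About 45 g.
- amber_green_mid (a point): Centre (half-way up) of a screw-cap vial, amber-brown body, green cap: 60 mm tall, body 28 mm across and 43 mm tall, cap 19 mm across and 14 mm tall (from above a green disc ringed by amber-brown). Stands on the bench, this point 30 mm above its foot; z up. About 45 g.
- amber_yellow_mid (a point): Centre (half-way up) of a screw-cap vial, amber-brown body, yellow cap: 60 mm tall, body 28 mm across and 43 mm tall, cap 19 mm across and 14 mm tall (from above a yellow disc ringed by amber-brown). Stands on the bench, this point 30 mm above its foot; z up. About 45 g.
- white_blue_mid (a point): Centre (half-way up) of a screw-cap vial, white body, blue cap: 60 mm tall, body 28 mm across and 43 mm tall, cap 19 mm across and 14 mm tall (from above a blue disc ringed by white). Stands on the bench, this point 30 mm above its foot; z up. About 45 g. A look-alike: leave it.
- white_green_mid (a point): Centre (half-way up) of a screw-cap vial, white body, green cap: 60 mm tall, body 28 mm across and 43 mm tall, cap 19 mm across and 14 mm tall (from above a green disc ringed by white). Stands on the bench, this point 30 mm above its foot; z up. About 45 g. A look-alike: leave it.
- cover_grip (a point): Centre of the 12 (x) by 90 (y) by 18 mm (z) black bar handle of a loose aluminium cover plate lying flat, 280 g; 32 mm above the plate's underside. Plate 70 (x) by 280 (y) by 6 mm, through holes 15 mm across at y = +125 and -125 mm. Bar underside 17 mm above the plate's top, on two feet at its ends. Axes as the plate's, z up; fits either way round. Seated, it passes 5 mm above the vial caps.

How it is judged:
By the outcome, as a careful person would: the job done as asked, in the order asked, and still so for the second after the job is handed in, with the robot touching nothing.
It also fails if it takes over 107 s, if anything falls off the work surface, if the arm or the gripper's body presses on something with over 40 N, if the wrist force passes 120 N, or if a joint passes its speed limit or range.

## Working session

There is one attempt and no reset: what is moved stays moved. The work goes in short steps, Python scripts to look and compute and a tool call to move; the robot and the scene stay as the last step left them, time stands still between calls to the robot, and variables do not carry over. Pictures are saved under pics/ and viewed, and the job is handed in when it is done.

Besides the shell and the picture viewer there is one more tool, called after ">>>" as name(argument=value, ...) on one line, values as JSON. send_rows: Moves the arm, as the interface text tells. Its arguments: {"type":"object","properties":{"steps":{"type":"array"},"hand":{"type":"number"},"force":{"type":"number"}},"required":["steps"]}

```bash
mkdir -p pics
python3 - <<'E'
from workcell import manip
import cv2,numpy as np
o=manip.get_obs()
for k,v in o.items(): print(k,np.round(v,4))
print(manip.grip_depth)
for n in("top","side"):
    p,d=manip.camera(n); cv2.imwrite(f"pics/{n}0.png",p[:,:,::-1]); np.savez(f"{n}0.npz",p=p,d=d)
    i=manip.camera_info(n); print(n,i)
E
```

```text
clock 0.0
joint_pos [-1.2236  0.3329 -0.0647  1.461   0.0216  1.3499 -0.0885]
joint_velocities [ 0.0006  0.0001 -0.0009 -0.0004 -0.0002 -0.0001  0.0001]
tau [ 1.40000e-03 -6.25445e+01  5.04000e-02 -3.91601e+01  1.64000e-02
  9.80000e-03 -0.00000e+00]
position [0.2258 0.5824 0.2305]
ee_rot [ 8.251e-01  5.651e-01 -6.000e-04  4.000e-04]
ft_force [-0.2492  0.3527 -0.6429]
torque [ 0.0144  0.0141 -0.0379]
grip_width 1.0038
0.0187
top {'intrinsics': array([[450.20680745,   0.        , 325.48113924],
       [  0.        , 450.20680745, 240.76457753],
       [  0.        ,   0.        ,   1.        ]]), 'pose': array([[-0.02221931,  0.99176168, -0.12615496,  0.39470807],
       [-0.99974161, -0.022647  , -0.00195678, -0.00355891],
       [-0.00479769,  0.12607889,  0.99200862,  0.94212165],
       [ 0.        ,  0.        ,  0.        ,  1.        ]])}
side {'intrinsics': array([[508.12402264,   0.        , 323.0531345 ],
       [  0.        , 508.12402264, 238.65135635],
       [  0.        ,   0.        ,   1.        ]]), 'pose': array([[ 0.84027741,  0.28131287, -0.46346191,  0.13272429],
       [-0.54159312,  0.3965803 , -0.74121587, -0.63988576],
       [-0.0247137 ,  0.87383473,  0.48559458,  0.46304738],
       [ 0.        ,  0.        ,  0.        ,  1.        ]])}
```

View pics/top0.png

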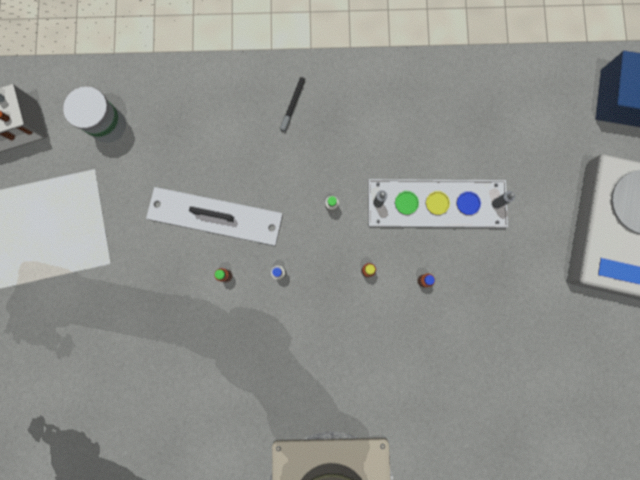

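View pics/side0.png

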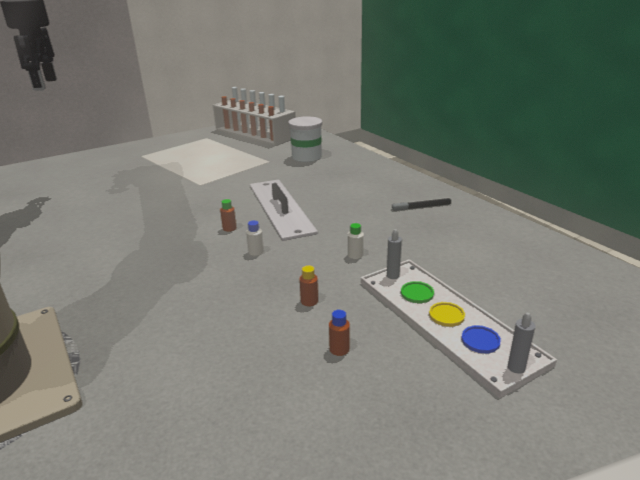

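```bash
cat > h.py <<'E'
from workcell import manip
import cv2,numpy as np
def ray(n,uv,z):
    i=manip.camera_info(n);K=i["intrinsics"];T=i["pose"]
    uv=np.atleast_2d(uv).astype(float)
    d=np.c_[(uv[:,0]-K[0,2])/K[0,0],-(uv[:,1]-K[1,2])/K[1,1],-np.ones(len(uv))]@T[:3,:3].T
    o=T[:3,3];return o+d*((z-o[2])/d[:,2])[:,None]
def pts(n,d):
    i=manip.camera_info(n);K=i["intrinsics"];T=i["pose"]
    v,u=np.mgrid[:480,:640]
    c=np.stack([(u-K[0,2])/K[0,0]*d,-(v-K[1,2])/K[1,1]*d,-d],-1)
    return c@T[:3,:3].T+T[:3,3]
def blobs(p,col,amin=20):
    h=cv2.cvtColor(p,cv2.COLOR_RGB2HSV)
    lo,hi={"green":((50,120,60),(75,255,255)),"yellow":((22,130,80),(33,255,255)),"blue":((112,130,70),(128,255,255))}[col]
    m=cv2.inRange(h,lo,hi);n,l,s,c=cv2.connectedComponentsWithStats(m)
    return [(s[k,4],c[k],l==k) for k in range(1,n) if s[k,4]>=amin]
E
python3 - <<'E'
from h import *
np.set_printoptions(precision=4,suppress=True)
for n in("top","side"):
    f=np.load(f"{n}0.npz");P=pts(n,f["d"])
    for c in("green","yellow","blue"):
        for a,cc,m in blobs(f["p"],c):
            z=np.median(P[m][:,2]); zz=0.014 if (a>350 or z<0.025) else (0.06 if n=="top" else .053)
            print(n,c,a,cc,"depthz",round(z,4),"dmed",np.median(P[m],0),"ray",ray(n,cc,zz)[0],zz)
f=np.load("top0.npz");P=pts("top",f["d"]);p=f["p"]
print("bench z",np.median(P[300:400,450:550,2]))
# cover / tray : bright low-sat
h=cv2.cvtColor(p,cv2.COLOR_RGB2HSV)
m=cv2.inRange(h,(0,0,165),(179,40,255)); m=cv2.morphologyEx(m,cv2.MORPH_CLOSE,np.ones((5,5)))
cs,_=cv2.findContours(m,cv2.RETR_EXTERNAL,cv2.CHAIN_APPROX_NONE)
for c in cs:
    if cv2.contourArea(c)>2000 : 
        r=cv2.minAreaRect(c);print(cv2.contourArea(c),r)
        if r[0][1]>180: 
            for zz in(.006,.012): 
                b=ray("top",cv2.boxPoints(r),zz); print(zz,b,b.mean(0),np.linalg.norm(b-np.roll(b,1,0),axis=1))
for nm,(x0,x1,y0,y1) in dict(cover=(140,290,180,250),tray=(365,515,175,235)).items():
    cv2.imwrite(f"pics/{nm}0.png",cv2.resize(p[y0:y1,x0:x1,::-1],None,fx=5,fy=5,interpolation=cv2.INTER_CUBIC))
# bar by depth
Z=P[...,2]; mb=np.zeros(Z.shape,bool);mb[190:235,180:245]=True; mb&=(Z>.03)
v,u=np.nonzero(mb);print("bar",P[mb].mean(0),np.c_[u,v].mean(0),np.percentile(Z[mb],90),ray("top",np.c_[u,v].mean(0)[None],.041))
for x0,x1 in((365,392),(485,515)):
    m=np.zeros(Z.shape,bool);m[180:230,x0:x1]=True
    q=P[m&(Z>.07)&(Z<.08)];print("post",len(q),q.mean(0) if len(q) else 0, Z[m].max())
    q=P[m&(Z>.084)];print("pin",len(q),q.mean(0) if len(q) else 0)
E
```

```text
top green 372 [406.3441 202.5618] depthz 0.0106 dmed [ 0.59   -0.1738  0.0106] ray [ 0.5897 -0.1732  0.014 ] 0.014
top green 43 [331.7907 200.8372] depthz 0.0589 dmed [ 0.5869 -0.0165  0.0589] ray [ 0.587  -0.0162  0.06  ] 0.06
top green 71 [219.4085 274.0986] depthz 0.059 dmed [0.446  0.2079 0.059 ] ray [0.4458 0.2074 0.06  ] 0.06
top yellow 378 [437.2989 202.6772] depthz 0.0107 dmed [ 0.5884 -0.2388  0.0107] ray [ 0.5879 -0.2381  0.014 ] 0.014
top yellow 86 [369.6279 269.    ] depthz 0.0589 dmed [ 0.4492 -0.0876  0.0589] ray [ 0.4492 -0.087   0.06  ] 0.06
top blue 397 [468.2191 202.8161] depthz 0.0109 dmed [ 0.5865 -0.304   0.0109] ray [ 0.5861 -0.3028  0.014 ] 0.014
top blue 52 [276.6154 271.75  ] depthz 0.0593 dmed [0.4476 0.0947 0.0593] ray [0.4479 0.0952 0.06  ] 0.06
top blue 62 [429.1129 279.5968] depthz 0.0592 dmed [ 0.4253 -0.2026  0.0592] ray [ 0.4259 -0.2023  0.06  ] 0.06
side green 26 [440.5769   3.6923] depthz 0.2213 dmed [2.3385 1.6002 0.2213] ray [3.8358 3.1169 0.053 ] 0.053
side green 10171 [560.4643  61.2147] depthz 0.0325 dmed [2.338  0.7786 0.0325] ray [2.3646 0.82
[... 3483 characters left out ...]
.006 [[ 0.4102 -0.5271  0.006 ]
 [ 0.6872 -0.595   0.006 ]
 [ 0.6651 -0.7164  0.006 ]
 [ 0.3897 -0.6444  0.006 ]] [ 0.5381 -0.6207  0.006 ] [0.119  0.2852 0.1234 0.2847]
0.012 [[ 0.4101 -0.5238  0.012 ]
 [ 0.6853 -0.5912  0.012 ]
 [ 0.6634 -0.7119  0.012 ]
 [ 0.3898 -0.6403  0.012 ]] [ 0.5372 -0.6168  0.012 ] [0.1183 0.2834 0.1226 0.2828]
30023.0 ((319.49993896484375, 27.499996185302734), (638.9998779296875, 54.99999237060547), 0.0)
bar [0.5658 0.2227 0.0742] [210.4947 212.5194] 0.04205938937160678 [[0.5726 0.231  0.041 ]]
post 83 [ 0.5921 -0.1131  0.0753] 0.9421216506560658
pin 27 [ 0.5409 -0.0849  0.3102]
post 80 [ 0.5842 -0.3611  0.0752] 0.9421216506560658
pin 29 [ 0.5518 -0.3002  0.2356]
```

```bash
ls pics
```

```text
cover0.png
side0.png
top0.png
tray0.png
```

Top view: amber green is at (219,274), amber yellow at (370,269) and amber blue at (429,280). The white vials are at (332,201) and (277,272). The tray is at (438,202), yaw about -1.7°, and the cover is at (213,215), yaw about -13°. Depths, heights and sizes all agree with what was given. I'll go to amber green first.

>>> send_rows(steps=[[[-0.034,0.043,0.01],0.15],[[-0.068,0.085,0.02],0.3],[[-0.101,0.128,0.03],0.45],[[-0.135,0.17,0.04],0.6],[[-0.169,0.213,0.05],0.75],[[-0.203,0.256,0.06],0.9],[[-0.236,0.298,0.07],1.05],[[-0.27,0.341,0.08],1.201]], hand=1.0, force=30)

```text
clock: 1.1
position: [0.4467, 0.2062, 0.151]
ee_rot: [1.0, -0.002, 0.0, -0.0]
ft_force: [0.3, 0.2, -0.7]
grip_width: 1.0
```

>>> send_rows(steps=[[[0,0,0.02],0],[[0,0,0.045],0],[[0,0,0.07],0],[[0,0,0.095],0],[[0,0,0.115],0],[[0,0,0.13],0],[[0,0,0.14],0],[[0,0,0.14],0]])

```text
clock: 2.1
position: [0.446, 0.2076, 0.0109]
ee_rot: [1.0, -0.0, -0.0, 0.0]
ft_force: [-0.1, 0.4, 1.0]
grip_width: 0.999
```

>>> send_rows(steps=[[[0,0,0],0],[[0,0,0],0],[[0,0,0],0],[[0,0,0],0],[[0,0,0],0],[[0,0,0],0],[[0,0,0],0],[[0,0,0],0]], hand=0.0)

```text
clock: 3.1
position: [0.4464, 0.208, 0.0117]
ee_rot: [1.0, 0.0, 0.0, -0.0]
ft_force: [-1.8, -0.9, 5.9]
grip_width: 0.317
```

>>> send_rows(steps=[[[0,0,-0.015],0],[[0,0,-0.045],0],[[0,0,-0.085],0],[[0,0,-0.12],0],[[0.005,0.015,-0.14],0],[[0.018,0.048,-0.14],0],[[0.034,0.09,-0.14],0],[[0.05,0.135,-0.14],0]])

```text
clock: 4.1
position: [0.4966, 0.0717, 0.1523]
ee_rot: [1.0, 0.0, 0.0, -0.0]
ft_force: [-0.0, 0.1, -0.7]
grip_width: 0.318
```

>>> send_rows(steps=[[[0.017,0.045,0],0],[[0.034,0.09,0],0],[[0.051,0.135,0],0],[[0.066,0.175,0],0],[[0.08,0.21,0],0],[[0.09,0.235,0],0],[[0.094,0.247,0],0],[[0.094,0.247,0],0]])

```text
clock: 5.1
position: [0.5901, -0.1745, 0.1515]
ee_rot: [1.0, -0.0, -0.0, -0.0]
ft_force: [-1.2, 0.4, -1.0]
grip_width: 0.316
```

Run:
```python
from h import *
p,d=manip.camera("side");cv2.imwrite("pics/side1.png",p[:,:,::-1])
print(manip.get_obs()["position"],manip.get_obs()["grip_width"])
```

```text
[ 0.59009911 -0.17346027  0.15142114] 0.3153215946976159
```

View pics/side1.png

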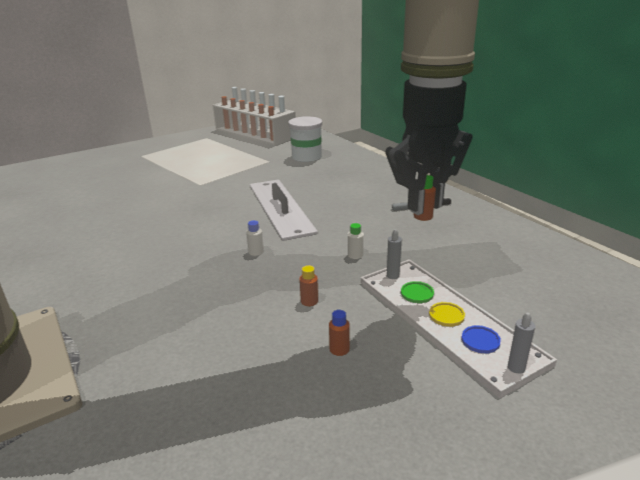

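The side view shows the amber green vial held upright at (425,205), above the green well at (417,291). I'll lower it.

>>> send_rows(steps=[[[0,0,0.02],0],[[0,0,0.045],0],[[0,0,0.075],0],[[0,0,0.1],0],[[0,0,0.115],0],[[0,0,0.122],0],[[0,0,0.126],0],[[0,0,0.1285],0]])

```text
clock: 6.15
position: [0.5907, -0.1742, 0.0232]
ee_rot: [1.0, 0.0, 0.0, 0.0]
ft_force: [-0.2, -0.5, -0.6]
grip_width: 0.317
```

>>> send_rows(steps=[[[0,0,0],0],[[0,0,0],0],[[0,0,0],0],[[0,0,0],0],[[0,0,0],0],[[0,0,-0.005],0],[[0,0,-0.02],0],[[0,0,-0.045],0]], hand=0.65)

```text
clock: 7.15
position: [0.5899, -0.1742, 0.0687]
ee_rot: [1.0, -0.0, -0.0, -0.0]
ft_force: [0.2, 0.6, 0.3]
grip_width: 0.651
```

>>> send_rows(steps=[[[0,0,-0.03],0],[[0,0,-0.065],0],[[-0.01,-0.006,-0.083],0],[[-0.04,-0.025,-0.083],0],[[-0.08,-0.05,-0.083],0],[[-0.115,-0.071,-0.083],0],[[-0.135,-0.083,-0.083],0],[[-0.141,-0.087,-0.083],0]], hand=1.0)

```text
clock: 8.15
position: [0.4488, -0.0867, 0.1518]
ee_rot: [1.0, 0.0, 0.001, -0.001]
ft_force: [-0.3, 0.1, 0.1]
grip_width: 1.002
```

>>> send_rows(steps=[[[0,0,0.02],0],[[0,0,0.045],0],[[0,0,0.07],0],[[0,0,0.095],0],[[0,0,0.115],0],[[0,0,0.13],0],[[0,0,0.1395],0],[[0,0,0.1395],0]])

```text
clock: 9.15
position: [0.4492, -0.0874, 0.0111]
ee_rot: [1.0, -0.0, -0.0, 0.0]
ft_force: [0.1, 0.2, 0.4]
grip_width: 0.999
```

>>> send_rows(steps=[[[0,0,0],0],[[0,0,0],0],[[0,0,0],0],[[0,0,0],0],[[0,0,0],0],[[0,0,0],0],[[0,0,0],0],[[0,0,0],0]], hand=0.0)

```text
clock: 10.15
position: [0.4495, -0.0871, 0.0117]
ee_rot: [1.0, 0.0, 0.0, -0.0]
ft_force: [-1.5, 0.9, 6.3]
grip_width: 0.319
```

>>> send_rows(steps=[[[0,0,-0.015],0],[[0,0,-0.045],0],[[0,0,-0.085],0],[[0,0,-0.12],0],[[0.008,0.009,-0.14],0],[[0.025,0.027,-0.14],0],[[0.045,0.049,-0.14],0],[[0.068,0.075,-0.14],0]])

```text
clock: 11.15
position: [0.5179, -0.1626, 0.1523]
ee_rot: [1.0, 0.0, 0.0, -0.0]
ft_force: [-0.0, 0.7, -1.4]
grip_width: 0.318
```

>>> send_rows(steps=[[[0.022,0.024,0],0],[[0.042,0.046,0],0],[[0.057,0.062,0],0],[[0.067,0.073,0],0],[[0.0705,0.077,0],0],[[0.0705,0.077,0.01],0],[[0.0705,0.077,0.03],0],[[0.0705,0.077,0.055],0]])

```text
clock: 12.15
position: [0.5874, -0.2384, 0.0948]
ee_rot: [1.0, 0.0, -0.0, -0.0]
ft_force: [0.1, 0.7, -0.4]
grip_width: 0.314
```

>>> send_rows(steps=[[[0,0,0.02],0],[[0,0,0.04],0],[[0,0,0.055],0],[[0,0,0.064],0],[[0,0,0.069],0],[[0,0,0.072],0],[[0,0,0.0735],0],[[0,0,0.0735],0]])

```text
clock: 13.15
position: [0.5879, -0.2392, 0.023]
ee_rot: [1.0, 0.0, 0.0, -0.0]
ft_force: [-0.2, -0.6, -0.2]
grip_width: 0.319
```

>>> send_rows(steps=[[[0,0,0],0],[[0,0,0],0],[[0,0,0],0],[[0,0,0],0],[[0,0,0],0],[[0,0,-0.005],0],[[0,0,-0.02],0],[[0,0,-0.045],0]], hand=0.65)

```text
clock: 14.15
position: [0.5874, -0.2392, 0.0686]
ee_rot: [1.0, -0.0, -0.0, -0.0]
ft_force: [0.8, 0.4, 0.8]
grip_width: 0.65
```

>>> send_rows(steps=[[[0,0,-0.03],0],[[0,0,-0.065],0],[[-0.012,-0.003,-0.083],0],[[-0.045,-0.01,-0.083],0],[[-0.09,-0.02,-0.083],0],[[-0.13,-0.03,-0.083],0],[[-0.154,-0.035,-0.083],0],[[-0.162,-0.037,-0.083],0]], hand=1.0)

```text
clock: 15.15
position: [0.4251, -0.2021, 0.1517]
ee_rot: [1.0, -0.0, 0.001, -0.001]
ft_force: [-0.1, -0.3, 0.0]
grip_width: 0.999
```

>>> send_rows(steps=[[[0,0,0.02],0],[[0,0,0.045],0],[[0,0,0.07],0],[[0,0,0.095],0],[[0,0,0.115],0],[[0,0,0.13],0],[[0,0,0.1395],0],[[0,0,0.1395],0]])

```text
clock: 16.15
position: [0.4257, -0.2023, 0.0111]
ee_rot: [1.0, -0.0, -0.0, 0.0]
ft_force: [-0.2, -0.9, -0.2]
grip_width: 0.999
```

>>> send_rows(steps=[[[0,0,0],0],[[0,0,0],0],[[0,0,0],0],[[0,0,0],0],[[0,0,0],0],[[0,0,0],0],[[0,0,0],0],[[0,0,0],0]], hand=0.0)

```text
clock: 17.15
position: [0.426, -0.2022, 0.0117]
ee_rot: [1.0, -0.0, 0.0, -0.0]
ft_force: [-1.7, 0.0, 6.1]
grip_width: 0.315
```

>>> send_rows(steps=[[[0,0,-0.015],0],[[0,0,-0.045],0],[[0,0,-0.085],0],[[0,0,-0.12],0],[[0.01,0.006,-0.14],0],[[0.03,0.019,-0.14],0],[[0.055,0.035,-0.14],0],[[0.083,0.053,-0.14],0]])

```text
clock: 18.15
position: [0.5096, -0.2556, 0.1523]
ee_rot: [1.0, 0.0, 0.0, -0.0]
ft_force: [0.3, -0.2, -0.3]
grip_width: 0.317
```

>>> send_rows(steps=[[[0.024,0.015,0],0],[[0.046,0.029,0],0],[[0.063,0.04,0],0],[[0.073,0.047,0],0],[[0.077,0.049,0],0],[[0.077,0.049,0.01],0],[[0.077,0.049,0.03],0],[[0.077,0.049,0.055],0]])

```text
clock: 19.15
position: [0.5853, -0.3037, 0.0947]
ee_rot: [1.0, 0.0, -0.0, -0.0]
ft_force: [0.1, -0.2, -0.6]
grip_width: 0.317
```

>>> send_rows(steps=[[[0,0,0.02],0],[[0,0,0.04],0],[[0,0,0.055],0],[[0,0,0.064],0],[[0,0,0.069],0],[[0,0,0.072],0],[[0,0,0.0735],0],[[0,0,0.0735],0]])

```text
clock: 20.15
position: [0.5859, -0.3043, 0.023]
ee_rot: [1.0, 0.0, 0.0, 0.0]
ft_force: [0.3, -0.1, 0.3]
grip_width: 0.311
```

>>> send_rows(steps=[[[0,0,0],0],[[0,0,0],0],[[0,0,0],0],[[0,0,0],0],[[0,0,0],0],[[0,0,-0.005],0],[[0,0,-0.02],0],[[0,0,-0.045],0]], hand=0.65)

```text
clock: 21.15
position: [0.5855, -0.3041, 0.0687]
ee_rot: [1.0, -0.0, -0.0, -0.0]
ft_force: [-0.0, -0.8, 0.5]
grip_width: 0.649
```

>>> send_rows(steps=[[[0,0,-0.03],0],[[0,0,-0.075],0],[[-0.02,-0.03,-0.12],0],[[-0.045,-0.08,-0.14],0],[[-0.075,-0.14,-0.14],0],[[-0.105,-0.2,-0.14],0],[[-0.125,-0.255,-0.14],0],[[-0.136,-0.3,-0.14],0]], hand=1.0)

```text
clock: 22.15
position: [0.4488, -0.0024, 0.209]
ee_rot: [1.0, 0.0, 0.001, -0.001]
ft_force: [0.9, 0.1, 0.1]
grip_width: 1.002
```

Run:
```python
from h import *
for n in("top","side"):
    p,d=manip.camera(n);cv2.imwrite(f"pics/{n}2.png",p[:,:,::-1]);np.savez(f"{n}2.npz",p=p,d=d)
a=cv2.imread("pics/top2.png")[170:240,365:515]; b=cv2.imread("pics/top2.png")[170:260,140:290]
c=cv2.imread("pics/side2.png")[220:390,350:560]
cv2.imwrite("pics/z2.png",np.vstack([cv2.resize(a,(600,280),interpolation=2),cv2.resize(b,(600,320),interpolation=2)]))
cv2.imwrite("pics/s2.png",cv2.resize(c,(740,600),interpolation=2))
```

```text
(no output)
```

View pics/z2.png

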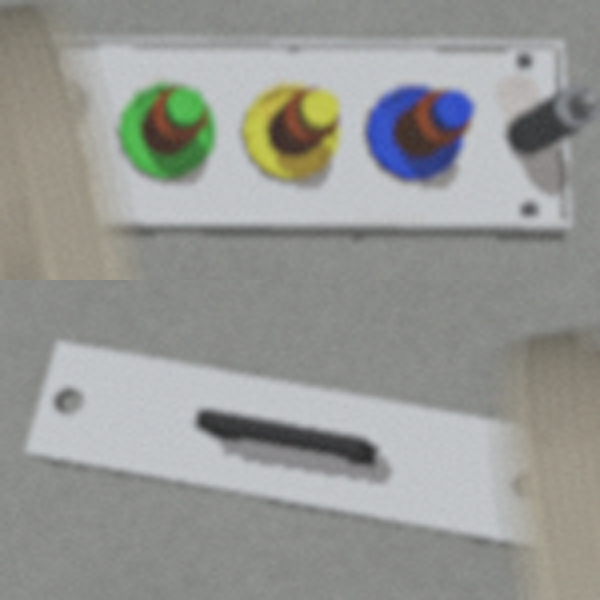

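View pics/s2.png

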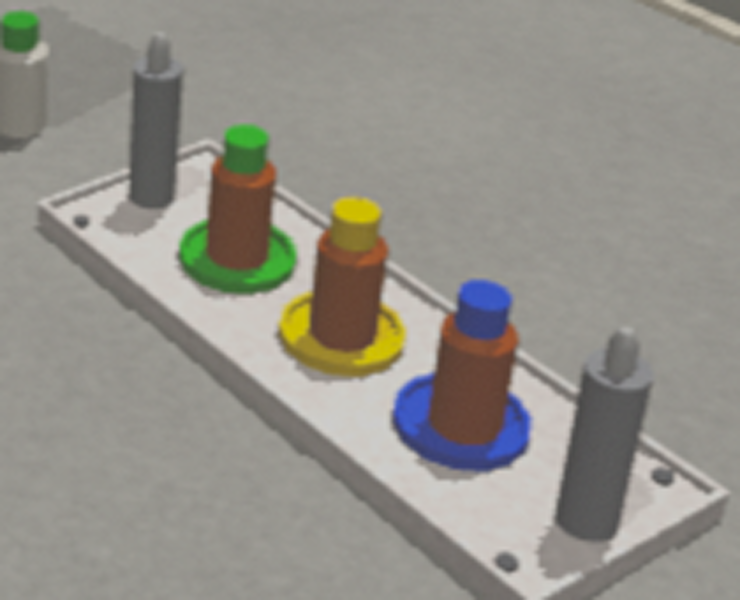

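View pics/top2.png

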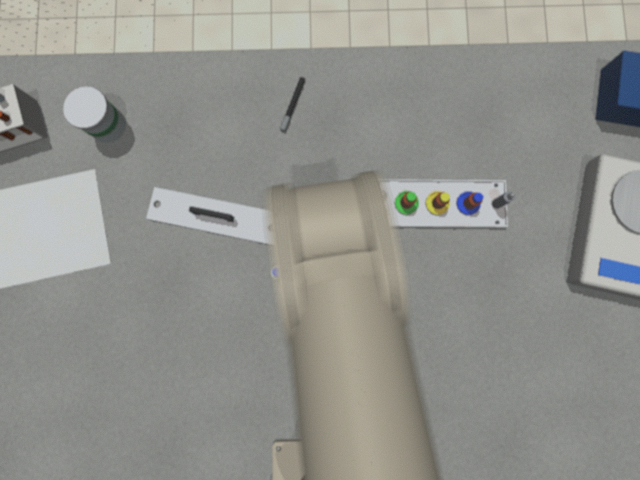

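Run:
```python
from h import *
np.set_printoptions(precision=4,suppress=True)
def rect(n):
    return {"top":[(368,165,400,225),(488,180,520,225)],"side":[(382,225,405,285),(505,310,535,378)]}[n]
for n in("top","side"):
  f=np.load(f"{n}0.npz");P=pts(n,f["d"]);Z=P[...,2]
  for (x0,y0,x1,y1) in rect(n):
    m=np.zeros(Z.shape,bool);m[y0:y1,x0:x1]=True
    for lo,hi in((.04,.068),(.072,.079),(.08,.1),(.088,.1)):
        k=m&(Z>lo)&(Z<hi)&(f["d"]>0);q=P[k]
        v,u=np.nonzero(k)
        if len(q): print(n,lo,len(q),q.mean(0),"mid",(q.min(0)+q.max(0))/2,"px",u.mean(),v.mean(), "ray", ray(n,(u.mean(),v.mean()),q[:,2].mean())[0,:2])
f=np.load("top0.npz");p=f["p"];g=cv2.cvtColor(p,cv2.COLOR_RGB2GRAY)
for (cx,cy) in((156,204),(271,227)):
    w=g[cy-7:cy+8,cx-7:cx+8].astype(float); s=np.clip(np.median(w)-15-w,0,None)
    v,u=np.mgrid[cy-7:cy+8,cx-7:cx+8]
    c=np.array([(u*s).sum(),(v*s).sum()])/s.sum(); print("hole",c,(s>15).sum(),ray("top",c,.004)[0])
# bar by dark mask
m=(g[195:230,180:245]<70); v,u=np.nonzero(m);c=np.array([u.mean()+180,v.mean()+195]);print("bar dark",m.sum(),c,ray("top",c,.038),ray("top",c,.041))
r=cv2.minAreaRect(np.c_[u,v].astype(np.float32));print(r)
P=pts("top",f["d"]);Z=P[...,2];k=np.zeros(Z.shape,bool);k[195:230,180:245]=1;k&=(Z>.035)&(Z<.05)
q=P[k];mm=q.mean(0);U,S,V=np.linalg.svd(q[:,:2]-mm[:2]);print("bar depth",len(q),mm,V[0],np.degrees(np.arctan2(V[0][0],V[0][1])),np.ptp((q[:,:2]-mm[:2])@V[0]),np.ptp((q[:,:2]-mm[:2])@V[1]),"mid",((q[:,:2]-mm[:2])@V[0]).max()+((q[:,:2]-mm[:2])@V[0]).min())
f=np.load("side0.npz");P=pts("side",f["d"]);Z=P[...,2];k=np.zeros(Z.shape,bool);k[175:220,260:300]=1;k&=(Z>.036)&(Z<.05)
q=P[k];print("side bar",len(q),q.mean(0),q.min(0),q.max(0))
```

```text
top 0.04 31 [ 0.5855 -0.1095  0.0548] mid [ 0.5888 -0.1117  0.0533] px 378.2258064516129 201.03225806451613 ray [ 0.5855 -0.1095]
top 0.072 77 [ 0.5926 -0.1132  0.0755] mid [ 0.5931 -0.1138  0.0756] px 381.12987012987014 195.19480519480518 ray [ 0.5926 -0.1132]
top 0.08 22 [ 0.5917 -0.1133  0.0885] mid [ 0.5918 -0.1133  0.0868] px 382.0 194.13636363636363 ray [ 0.5917 -0.1133]
top 0.088 15 [ 0.5925 -0.1139  0.0897] mid [ 0.5927 -0.1142  0.0902] px 382.4 193.6 ray [ 0.5925 -0.1139]
top 0.04 64 [ 0.5815 -0.3558  0.0544] mid [ 0.5837 -0.3589  0.0541] px 501.03125 200.265625 ray [ 0.5815 -0.3558]
top 0.072 77 [ 0.5843 -0.3613  0.0752] mid [ 0.5853 -0.3636  0.0755] px 507.7792207792208 196.5194805194805 ray [ 0.5843 -0.3613]
top 0.08 27 [ 0.5845 -0.3618  0.0878] mid [ 0.5851 -0.3623  0.0878] px 510.5925925925926 194.92592592592592 ray [ 0.5845 -0.3618]
top 0.088 12 [ 0.585  -0.3625  0.0906] mid [ 0.5848 -0.3629  0.0907] px 511.5 194.33333333333334 ray [ 0.585  -0.3625]
side 0.04 212 [ 0.5883 -0.1198  0.0544] mid [ 0.5916 -0.1171  0.0541] px 394.16037735849056 253.16509433962264 ray [ 0.58
[... 687 characters left out ...]
9 -0.3635  0.0864] px 526.7692307692307 318.35164835164835 ray [ 0.5833 -0.3647]
side 0.088 32 [ 0.5842 -0.3647  0.0901] mid [ 0.5852 -0.3643  0.0903] px 527.84375 315.375 ray [ 0.5842 -0.3647]
hole [155.0745 202.711 ] 58 [0.6039 0.3589 0.004 ]
hole [271.916  227.5812] 50 [0.5446 0.1106 0.004 ]
bar dark 173 [211.0058 213.7399] [[0.5707 0.2307 0.038 ]] [[0.5701 0.23   0.041 ]]
((31.11072540283203, 18.978031158447266), (43.368385314941406, 4.772597312927246), 11.976131439208984)
bar depth 254 [0.5731 0.2321 0.0396] [0.2283 0.9736] 13.197179098836502 0.08917139053503227 0.012382832667247119 mid 0.00184335234923437
side bar 117 [0.572  0.2277 0.0401] [0.5584 0.1882 0.0363] [0.5879 0.2777 0.0422]
```

View pics/cover0.png

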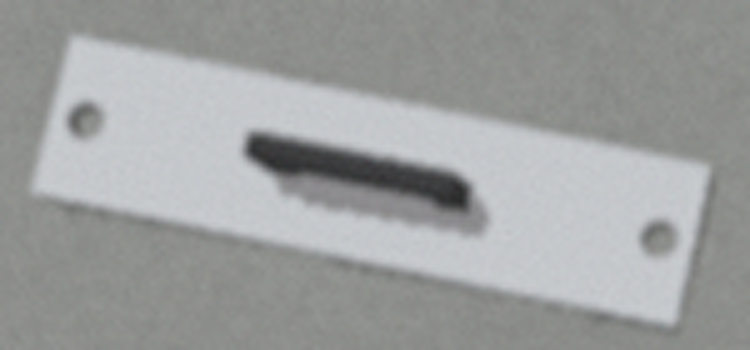

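View pics/tray0.png

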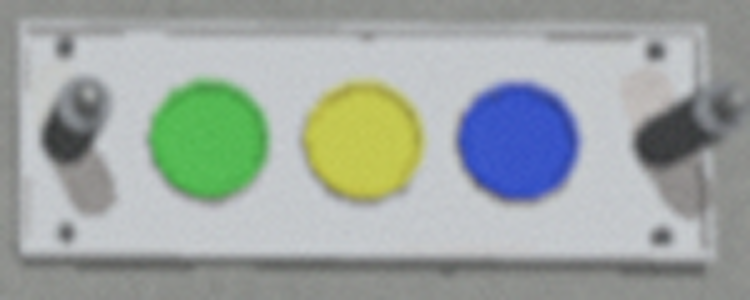

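All three amber vials stand upright near the centres of their wells. Side view pin tips are at (395,231) and (528,315). Pin mid-point is (0.5888, -0.239), yaw -1.77°, with 249 mm spacing against 250 mm expected. The cover grip is at about (0.573, 0.233), yaw -13.2°. The cover is next.

>>> send_rows(steps=[[[0.01,-0.019,0],0.02],[[0.03,-0.057,0],0.06],[[0.053,-0.1,0.01],0.1],[[0.076,-0.145,0.02],0.14],[[0.098,-0.187,0.035],0.18],[[0.114,-0.218,0.05],0.21],[[0.1225,-0.235,0.06],0.23],[[0.1235,-0.237,0.06],0.23]])

```text
clock: 23.25
position: [0.5734, 0.2331, 0.1476]
ee_rot: [0.993, -0.114, -0.0, 0.001]
ft_force: [-0.4, 0.1, 0.3]
grip_width: 1.001
```

Run:
```python
from h import *
o=manip.get_obs();print(np.round(o["position"],4),2*np.degrees(np.arctan2(o["ee_rot"][1],o["ee_rot"][0])))
for n in("top","side"):
    p,d=manip.camera(n);cv2.imwrite(f"pics/{n}3.png",p[:,:,::-1])
c=cv2.imread("pics/side3.png")[60:260,180:400];cv2.imwrite("pics/s3.png",cv2.resize(c,(660,600),interpolation=2))
```

```text
[0.5734 0.2331 0.1476] -13.114391217462714
```

View pics/s3.png

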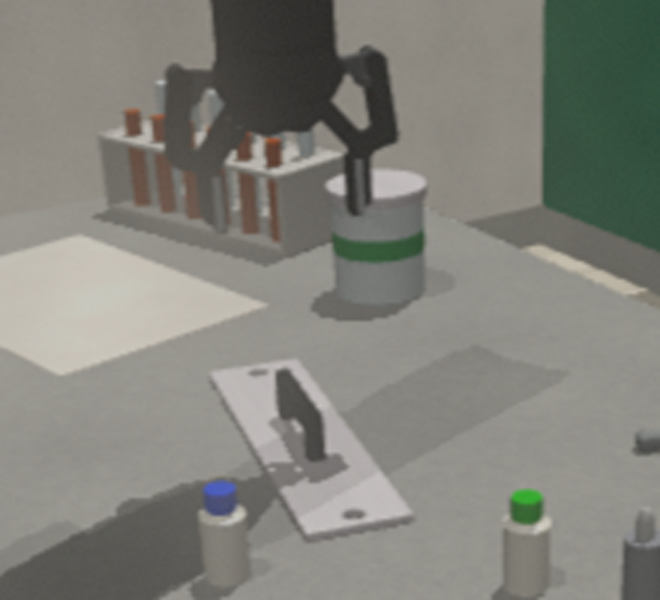

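The gripper sits squarely over the bar and the white vials are undisturbed. I'll go down and grip.

>>> send_rows(steps=[[[0,0,0.02],0],[[0,0,0.045],0],[[0,0,0.07],0],[[0,0,0.093],0],[[0,0,0.112],0],[[0,0,0.125],0],[[0,0,0.132],0],[[0,0,0.133],0]])

```text
clock: 24.35
position: [0.5733, 0.2327, 0.0147]
ee_rot: [0.993, -0.115, -0.0, -0.0]
ft_force: [0.1, -0.1, -0.6]
grip_width: 1.004
```

>>> send_rows(steps=[[[0,0,0],0],[[0,0,0],0],[[0,0,0],0],[[0,0,0],0],[[0,0,0],0],[[0,0,0],0],[[0,0,0],0],[[0,0,0],0]], hand=0.0, force=80)

```text
clock: 25.35
position: [0.5734, 0.2329, 0.0152]
ee_rot: [0.993, -0.115, 0.0, -0.0]
ft_force: [-2.1, -0.3, 5.2]
grip_width: 0.121
```

>>> send_rows(steps=[[[0,0,-0.002],0],[[0,0,-0.008],0],[[0,0,-0.02],0],[[0,0,-0.04],0],[[0,0,-0.065],0],[[0,0,-0.09],0],[[0,0,-0.115],0],[[0,0,-0.135],0]])

```text
clock: 26.35
position: [0.5737, 0.2328, 0.1522]
ee_rot: [0.993, -0.115, 0.001, -0.001]
ft_force: [0.3, 0.2, -3.8]
grip_width: 0.125
```

>>> send_rows(steps=[[[0.003,0.01,0],0],[[0.009,0.032,0],-0.015],[[0.017,0.062,0],-0.03],[[0.026,0.095,0],-0.045],[[0.035,0.13,0],-0.06],[[0.045,0.166,0],-0.075],[[0.055,0.203,0],-0.09],[[0.065,0.24,0],-0.105]])

```text
clock: 27.35
position: [0.5809, -0.0178, 0.1489]
ee_rot: [0.998, -0.063, -0.001, 0.0]
ft_force: [0.7, -0.0, -3.2]
grip_width: 0.123
```

```bash
cat > tgt.py <<'E'
from h import *
import sys
tx,ty,yaw=map(float,sys.argv[1:4])
o=manip.get_obs();q=o["ee_rot"];a=2*np.arctan2(q[1],q[0]);p=o["position"]
d=np.array([tx,ty])-p[:2]
print("pos",np.round(p,4),"yaw",round(np.degrees(a),2),"shift x,y",round(d[0]*np.cos(a)+d[1]*np.sin(a),4),round(d[0]*np.sin(a)-d[1]*np.cos(a),4),"spin",round(a-np.radians(yaw),4), np.round(o["joint_velocities"],2))
E
python3 tgt.py .5888 -.239 -1.77
```

```text
pos [ 0.5809 -0.0178  0.1489] yaw -7.17 shift x,y 0.0354 0.2184 spin -0.0943 [ 0.45  0.04  0.11 -0.02 -0.06  0.01  0.69]
```

>>> send_rows(steps=[[[0.006,0.037,0],-0.015],[[0.012,0.074,0],-0.03],[[0.018,0.11,0],-0.045],[[0.0235,0.145,0],-0.06],[[0.028,0.176,0],-0.075],[[0.0315,0.202,0],-0.086],[[0.034,0.217,0],-0.093],[[0.0345,0.2207,0],-0.0935]])

```text
clock: 28.35
position: [0.5879, -0.2399, 0.1492]
ee_rot: [1.0, -0.017, -0.0, 0.0]
ft_force: [0.6, 0.6, -3.4]
grip_width: 0.128
```

>>> send_rows(steps=[[[0,0,0],0],[[0,0,0.005],0],[[0,0,0.01],0],[[0,0,0.015],0],[[0,0,0.02],0],[[0,0,0.02],0],[[0,0,0.02],0],[[0,0,0.02],0]])

```text
clock: 29.35
position: [0.5887, -0.239, 0.13]
ee_rot: [1.0, -0.016, 0.0, -0.0]
ft_force: [0.5, 0.5, -2.2]
grip_width: 0.127
```

```bash
python3 tgt.py .5888 -.239 -1.77
python3 - <<'E'
from h import *
for n in("top","side"):
    p,d=manip.camera(n);cv2.imwrite(f"pics/{n}4.png",p[:,:,::-1]);np.savez(f"{n}4.npz",p=p,d=d)
E
```

```text
pos [ 0.5887 -0.239   0.13  ] yaw -1.81 shift x,y 0.0001 -0.0001 spin -0.0007 [ 0.  0. -0.  0.  0.  0. -0.]
```

View pics/top4.png

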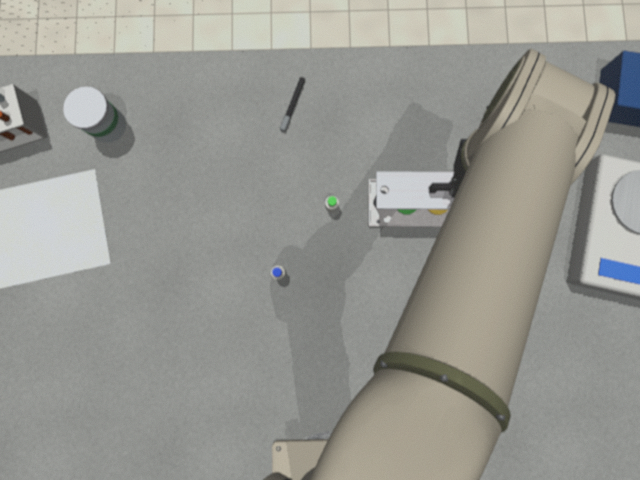

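View pics/side4.png

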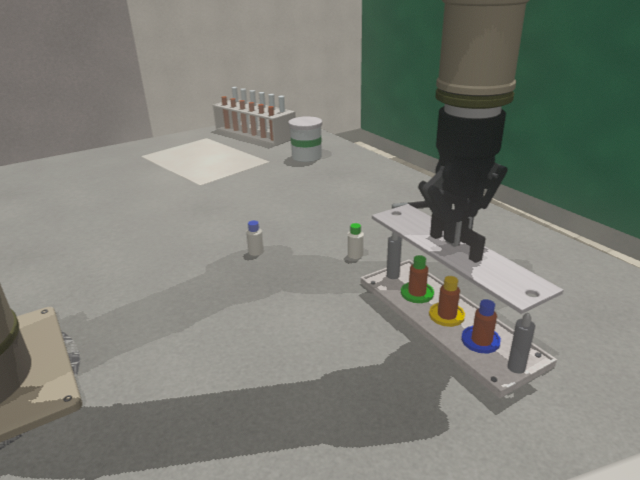

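Run:
```python
from h import *
np.set_printoptions(precision=4,suppress=True)
f=np.load("side4.npz");P=pts("side",f["d"]);p=f["p"]
def crop(p,x,y,r=14): return cv2.resize(p[y-r:y+r,x-r:x+r,::-1],(380,380),interpolation=cv2.INTER_CUBIC)
t=np.load("top4.npz")
cv2.imwrite("pics/h4.png",cv2.resize(np.hstack([crop(p,397,213),crop(p,533,293)]),(760,380)))
cv2.imwrite("pics/h4t.png",crop(t["p"],385,189,22))
def plane(Pm,m):
    q=Pm[m];A=np.c_[q[:,:2],np.ones(len(q))];c=np.linalg.lstsq(A,q[:,2],rcond=None)[0]
    for _ in range(4):
        k=abs(A@c-q[:,2])<.003;c=np.linalg.lstsq(A[k],q[k,2],rcond=None)[0]
    return c,k.sum(),A,k
Z=P[...,2];m=np.zeros(Z.shape,bool);m[200:300,365:560]=1;m&=(Z>.105)&(Z<.135)
c,n,A,k=plane(P,m);print("side plane z at grip",c@[.5888,-.239,1],"slopes",c[:2],n, "std",np.std((A@c-P[m][:,2])[k]))
m2=m.copy()
tz=pts("top",t["d"]);Zt=tz[...,2];mt=np.zeros(Zt.shape,bool);mt[165:215,370:440]=1;mt&=(Zt>.105)&(Zt<.135)
ct,nt,_,_=plane(tz,mt);print("top plane",ct@[.5888,-.239,1],ct[:2],nt)
for nme,img,lst in(("side",p,[(397,213),(533,293)]),("top",t["p"],[(385,189)])):
    g=cv2.cvtColor(img,cv2.COLOR_RGB2GRAY)
    for cx,cy in lst:
        w=g[cy-9:cy+10,cx-11:cx+12].astype(float);hi=np.percentile(w,75);lo=w[7:12,8:15].min()
        G=cv2.resize(w,None,fx=8,fy=8,interpolation=cv2.INTER_CUBIC)
        M=(G<(hi+lo)/2).astype(np.uint8);n,l,s,cc=cv2.connectedComponentsWithStats(M)
        lab=l[76-8:76+8,92-8:92+8];lab=np.bincount(lab[lab>0]).argmax() if (lab>0).any() else 0
        x,y,ww,hh,a=s[lab]; 
        c0=np.array([(cc[lab][0]+.5)/8-.5+cx-11,(cc[lab][1]+.5)/8-.5+cy-9])
        bb=np.array([(x+ww/2)/8-.5+cx-11,(y+hh/2)/8-.5+cy-9])
        print(nme,"hole",c0,bb,"size",ww/8,hh/8,"hi/lo",hi,lo,ray(nme,c0,.1215)[0],ray(nme,bb,.1215)[0])
```

```text
side plane z at grip 0.12054021114493421 slopes [0.006  0.0001] 5149 std 0.0007713471516697873
top plane 0.12028481877154866 [ 0.0009 -0.001 ] 2132
side hole [396.068  212.7999] [396.   212.75] size 9.75 3.75 hi/lo 181.0 108.0 [ 0.5924 -0.1149  0.1215] [ 0.5924 -0.1147  0.1215]
side hole [531.9827 293.0573] [532.     292.9375] size 14.0 6.625 hi/lo 199.0 106.0 [ 0.5841 -0.364   0.1215] [ 0.5843 -0.3638  0.1215]
top hole [385.2888 188.8348] [385. 189.] size 23.0 19.0 hi/lo 207.0 107.0 [ 0.5941 -0.1155  0.1215] [ 0.5938 -0.115   0.1215]
```

View pics/h4.png

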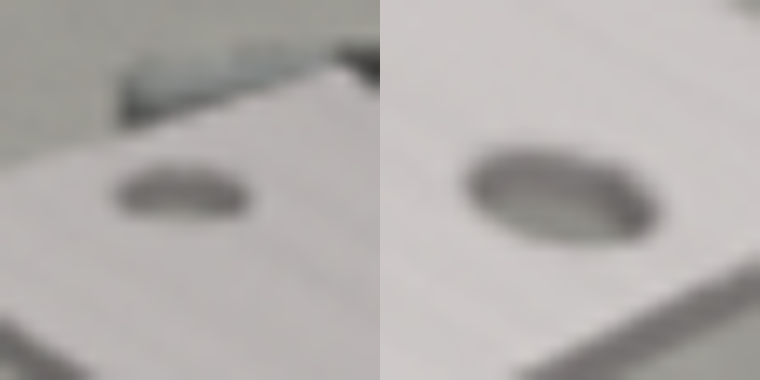

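View pics/h4t.png

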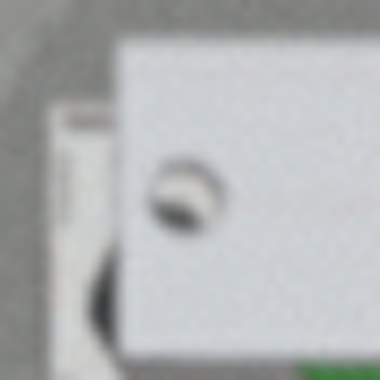

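The measured hole centres are (0.5924, -0.1149) and (0.5842, -0.3639), both within about 1 mm of the pins. I'll lower the cover gently.

>>> send_rows(steps=[[[0,0,0.005],0],[[0,0,0.01],0],[[0,0,0.015],0],[[0,0,0.019],0],[[0,0,0.022],0],[[0,0,0.025],0],[[0,0,0.028],0],[[0,0,0.03],0]])

```text
clock: 30.45
position: [0.5885, -0.2389, 0.0996]
ee_rot: [1.0, -0.016, -0.0, -0.0]
ft_force: [-0.0, -0.0, -2.6]
grip_width: 0.12
```

```bash
python3 tgt.py .5888 -.239 -1.77
python3 - <<'E'
from h import *
o=manip.get_obs();print(o["ft_force"],o["torque"])
p,d=manip.camera("side");cv2.imwrite("pics/s5.png",cv2.resize(p[190:390,350:570,::-1],(660,600),interpolation=2))
E
```

```text
pos [ 0.5885 -0.2389  0.0996] yaw -1.8 shift x,y 0.0003 0.0 spin -0.0006 [ 0.01  0.02 -0.01  0.01 -0.01 -0.03  0.01]
[-0.01887819 -0.02314202 -2.61733568] [-0.01050071 -0.02973774 -0.02094235]
```

View pics/s5.png

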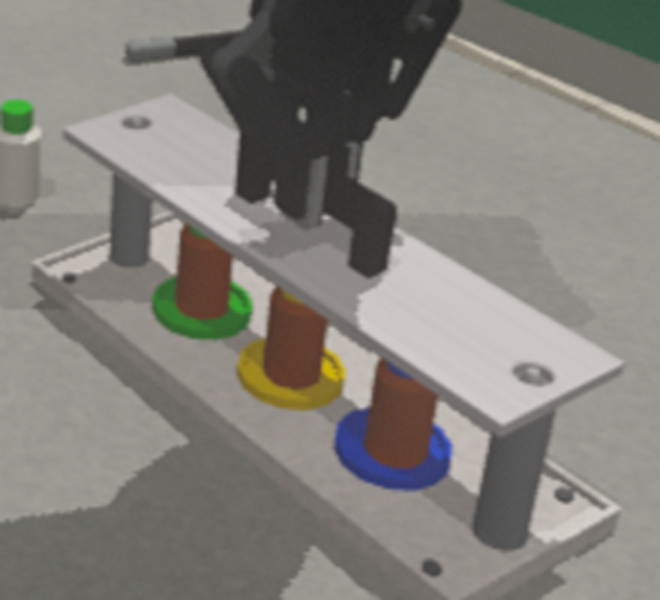

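The pins have entered both holes, at (135,122) and (533,374) in the crop, and the wrist shows only the plate's weight. I'll lower the last 9 mm.

>>> send_rows(steps=[[[0,0,0.002],0],[[0,0,0.004],0],[[0,0,0.0055],0],[[0,0,0.007],0],[[0,0,0.008],0],[[0,0,0.0088],0],[[0,0,0.0092],0],[[0,0,0.0092],0]])

```text
clock: 31.5
position: [0.5886, -0.239, 0.0912]
ee_rot: [1.0, -0.016, 0.0, -0.0]
ft_force: [-2.5, 1.3, 5.6]
grip_width: 0.126
```

>>> send_rows(steps=[[[0,0,0],0],[[0,0,0],0],[[0,0,0],0],[[0,0,0],0],[[0,0,0],0],[[0,0,0],0],[[0,0,0],0],[[0,0,0],0]], hand=0.6)

```text
clock: 32.5
position: [0.5885, -0.239, 0.0906]
ee_rot: [1.0, -0.016, -0.0, -0.0]
ft_force: [-0.7, -0.5, 0.5]
grip_width: 0.598
```

>>> send_rows(steps=[[[0,0,-0.005],0],[[0,0,-0.02],0],[[0,0,-0.05],0],[[0,0,-0.09],0],[[-0.03,-0.03,-0.12],0],[[-0.07,-0.08,-0.13],0],[[-0.11,-0.14,-0.13],0],[[-0.14,-0.2,-0.13],0]])

```text
clock: 33.5
position: [0.461, -0.0484, 0.2218]
ee_rot: [1.0, -0.016, 0.001, -0.0]
ft_force: [1.0, 1.3, -0.0]
grip_width: 0.6
```

>>> send_rows(steps=[[[0,-0.04,0],0],[[0,-0.09,0],0],[[0,-0.14,0],0],[[0,-0.19,0],0],[[0,-0.23,0],0],[[0,-0.25,0],0],[[0,-0.25,0],0],[[0,-0.25,0],0]])

```text
clock: 34.5
position: [0.4704, 0.1986, 0.2209]
ee_rot: [1.0, -0.017, 0.0, 0.0]
ft_force: [0.1, -0.5, -0.1]
grip_width: 0.602
```

Run:
```python
from h import *
np.set_printoptions(precision=4,suppress=True)
for n in("top","side"):
    p,d=manip.camera(n);cv2.imwrite(f"pics/{n}6.png",p[:,:,::-1]);P=pts(n,d);Z=P[...,2]
    m=np.zeros(Z.shape,bool)
    if n=="top":m[165:230,360:530]=1
    else:
        m[215:345,360:560]=1;cv2.imwrite("pics/s6.png",cv2.resize(p[190:390,350:570,::-1],(660,600),interpolation=2))
    m&=(Z>.075)&(Z<.088);q=P[m];A=np.c_[q[:,:2],np.ones(len(q))];c=np.linalg.lstsq(A,q[:,2],rcond=None)[0]
    for y in(-.114,-.239,-.364):print(n,y,c@[.589,y,1])
    for col in("green","blue","yellow"):
        for a,cc,_ in blobs(p[:, :] ,col): 
            if a<300: print(n,col,a,cc)
print(manip.get_obs()["clock"])
```

```text
top -0.114 0.08129799851992675
top -0.239 0.08147220871033128
top -0.364 0.08164641890073582
top green 43 [331.8605 201.    ]
top blue 52 [276.6154 271.75  ]
side -0.114 0.08187244591422789
side -0.239 0.0817196846865397
side -0.364 0.08156692345885151
side green 57 [477.2982   2.7544]
side green 51 [511.6078   5.6863]
side green 185 [536.1676  10.3892]
side green 22 [552.7727   1.1364]
side green 55 [574.0182   6.    ]
side green 123 [605.4959   7.122 ]
side green 37 [631.8108   3.0811]
side green 22 [460.3636   6.8636]
side green 40 [553.65  11.9 ]
side green 32 [454.875   14.9688]
side green 49 [469.4082  14.0408]
side green 23 [485.7391  10.5217]
side green 53 [479.4151  20.3774]
side green 64 [500.      19.9531]
side green 46 [583.6522  17.587 ]
side green 88 [634.0682  23.4773]
side green 47 [595.0213  20.4894]
side green 27 [623.6296  22.2222]
side green 35 [489.7429  25.0571]
side green 75 [518.6     28.2133]
side green 31 [467.9677  27.871 ]
side green 26 [594.3462  28.7692]
side green 70 [616.4857  34.9857]
side green 31 [454.6452  37.3548]
side green 61 [483.6721  41.5246]
[... 821 characters left out ...]
[629.3889  92.4722]
side green 46 [582.1957 101.2609]
side green 108 [608.6759  99.9167]
side green 43 [591.3721 110.7442]
side green 20 [625.35 106.65]
side green 22 [558.4545 107.1364]
side green 22 [616.1364 113.3636]
side green 27 [631.6667 119.1111]
side green 42 [623.0238 123.5   ]
side green 22 [548.1364 123.2727]
side green 26 [574.8462 127.0385]
side green 46 [631.2391 132.    ]
side green 22 [602.7273 143.5455]
side green 22 [610.1818 143.7273]
side green 29 [618.0345 146.2414]
side green 21 [634.5238 150.5238]
side green 74 [354.9189 227.7027]
side green 248 [417.4516 294.7056]
side blue 24 [252.5833 222.75  ]
side blue 248 [476.     343.5323]
side blue 37 [496.1892 337.0811]
34.6
```

View pics/s6.png

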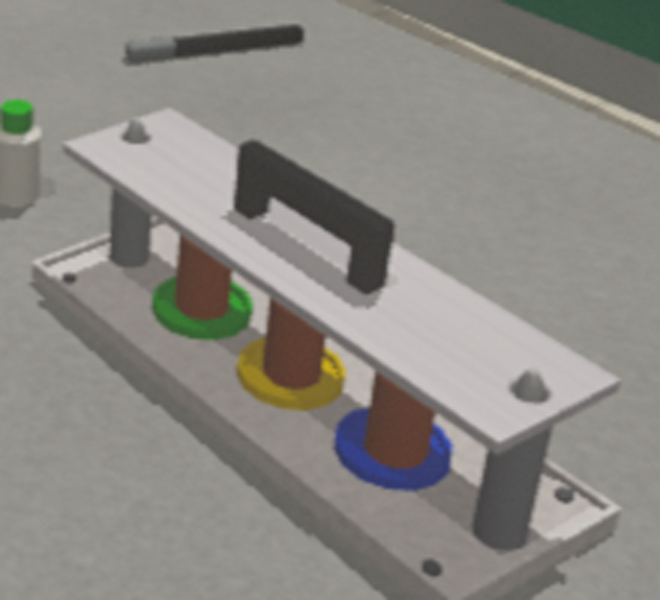

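View pics/top6.png

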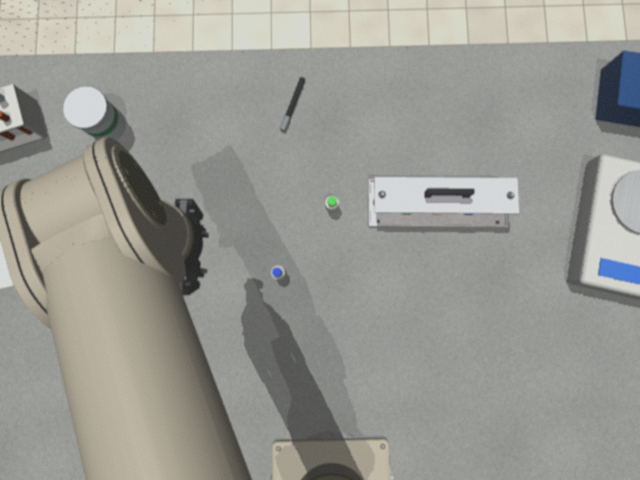

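Both pins show through the plate, at crop (135,130) and (532,385). The plate is level, with its top at 0.0815 m against 0.082 expected. The vials are upright and the white vials haven't moved, so I'm handing in.

```bash
python3 -c "
from workcell import manip
print(manip.hand_in())"
```

```text
the job is handed in; nothing more can be done
None
```

The job is done and handed in at about 34.6 s on the clock, well inside the 107 s limit. The hand-in gives no verdict.

- **Vials:** The three amber vials each stand upright in the well matching their cap colour. In the last pictures the two white vials were within a fraction of a pixel of where they started.
- **Cover:** Both dowel pins come up through its holes. The plate's top measured 81.3–81.9 mm along its length in both cameras, against 82 mm expected, so it rests level on both posts.
- **Arm:** It was clear of everything at the end, and the wrist forces reported after each move stayed below 8 N.

No check failed. The two cameras' calibrations disagreed by about 1–2 mm on the pin and hole positions. I allowed for that by comparing holes and pins within the same view, and the pins entered freely.

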